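Draw out the swing arm and hold it level over its stand

ROBOT

A 7-joint arm with a two-finger parallel gripper is mounted at the origin on the work surface. World frame = base frame: x ahead of the robot, y to its left, z up, the work surface at z = 0. Lengths are in m, angles in rad, forces in N, time in s.
With the tool pointing down it reaches from about 0.4 to 0.85 m from the base axis. Payload 10.4 kg.
Tool frame: the origin (TCP) lies midway between the tips of the shut fingers; the grasp point (between the pads) lies 19 mm behind it; z points along the fingers, y is the line along which they close (so a half turn about z gives the same grasp; the last joint's range is limited). The gripper opens to 87 mm and grips with 3 to 60 N. Pads are 19 mm wide; open, the fingers measure 117 mm over their backs; the gripper's body (75 mm by 190 mm) begins 51 mm behind the grasp point.
Start: joints at [1.304, 0.332, -0.065, 1.46, 0.022, 1.35, -0.088], TCP at [0.151, -0.607, 0.223] pointing down, gripper open.
Joint ranges: [-2.6, 2.6], [-0.5, 2.12], [-1.47, 1.34], [0.16, 2.42], [-1.27, 4.41], [0.06, 2.06], [-2.6, 2.6]. Speed limits (rad/s): [2.22, 2.22, 2.79, 2.79, 3.14, 3.14, 3.14].

INTERFACE

Orientations are given as a unit quaternion [x, y, z, w].
In Python, from bench import sensors, eyes, order gives the robot as it stands.
- The arm moves only by the tool arm_command, never from a script. Its argument "steps" is a list of rows, each an object with "rot": the turn, a rotation vector about the world's x, y, z in degrees, a list of three; "slide": the shift along the world's x, y, z in m, a list of three; "grip": the opening, from 0 (shut) to 1 (fully open). A call has exactly 8 rows; each row shifts and turns the commanded pose from where the row before left it; what a row does not reach is not made up. A row lasts 1/8 s, in which the tool goes at most 62.5 mm and 10.7 degrees, less where a joint would pass 70% of its speed; a pose out of reach is approached as far as the arm can. A call with a gripper value outside its range is refused whole. The fingers move at their own pace and stop on an object; "newtons" is the grip in N (left out, the last holds). Time passes only in rows, so rows that do not move let the fingers close, or fill a call up. It gives the time, the measured TCP pose, the force, the opening and the grip force at its end, in the units of the state.
- sensors.read_state(): the state, without advancing time (a new reading comes with each control period).
- eyes.camera(name): name is "side" or "top" or "wrist"; returns a dict with "pixels" (420x560x3 uint8, red, green, blue), "intrinsics" (3x3 intrinsics, pixels), "pose" (4x4, takes a point from camera to world coordinates). Camera axes: x right, y down, z forward; pixel columns grow to the right and rows downward; lengths in m; the calibration is good to about 2 mm. The wrist camera is an equidistant fisheye: a pixel r from the principal point sees the ray r / f radians off the axis. A picture is of the moment at which its call begins. There is no depth.
- order.close_job(): hands the job in; it is judged then, once.
Trained networks look in a picture, given as the dict that the camera call returned (one of the last four; its "shot" number tells which), for a name from the list of things; names that differ only in an ending like _2 or _b are one class to them, and where a whole thing is asked for, a point or a joint stands for the part that bears it (a point fixed in the world has none). Each returns a list of dicts, best first, with "conf" (0 to 1); they miss things now and then, are a little off and sometimes report something else, mostly with a low value. They report only what shows in the picture. A call takes as long as a camera call. They do not tell look-alikes from the thing itself.
- eyes.look_for(name, picture): "bbox" ([left, top, right, bottom] in pixels, round what is visible of it).
The state is a dict: "time": time; "joint_positions": joint angles; "joint_vel": joint speeds; "joint_torque": joint torques, N m; "ee_pos": TCP position; "eef_rot": TCP orientation; "ft_force": force on the tool from outside, world axes, zero at the start; "torque": the same for the moment, N m; "width": finger opening in m; "grip_force": force on a finger pad.
Only numpy, scipy, OpenCV 4.12 (cv2) and the standard library are available. Lean on these libraries where they do the work, as an engineer would, in place of code of your own. Each camera call takes 0.05 s, during which the arm holds its last target. There are 200 camera calls.

TASK

Draw the steel swing arm out from under the wooden riser shelf until its boss is clear and it lies flat on the bench, then take it by the bar at its balance point and lift it. Hold it level over the stand, the hole of its boss straight above the pin and its bar lined up above the fork, the boss about 3 cm above the tip of the pin, and finish while still holding it there, still and touching nothing else. Do not knock the blower, parts tray or loupe out of place.

Things in the scene. Friction and masses are not known exactly. Their poses are not given: they have to be found in the camera images.
- swingarm: Swing arm, bare steel, 0.3 to 0.5 kg, 185 mm long, loose, lying flat: heavy boss under the riser, tail out in front. Origin: centre of the boss's underside; x runs along the bar from boss to tail, z up. Boss: round, 38 mm across, 28 mm tall, with a 14 mm hole down through it. Tail foot: round knob at x = 158 mm, 16 mm across, 28 mm tall. Bar between them: 12 mm wide, 14 to 26 mm above the bench.
- swing_balance (a point): Balance point (centre of mass) of the swing arm, in the middle of the bar, 49 mm from the boss's centre towards the tail (not at mid-length), 20 mm above the bench while the arm lies flat.
- swing_eye (a point): Centre of the hole of the swing arm's boss, at the boss's underside.
- swing_rest (a point): Point on the underside of the swing arm's bar, 110 mm from the boss's centre towards the tail: the part that belongs over the fork.
- riser: Riser shelf of pale wood, fixed: board 140 mm deep (x), 200 mm wide (y), 14 mm thick, on two side cheeks 14 mm thick; 50 mm clear beneath, top 64 mm above the bench, open in front and behind. Origin on the bench under the board's centre; its front, where the tail sticks out, is its -x side.
- riser_edge (a point): Middle of the riser board's front edge, at the top of the board (64 mm high); the x axis points into the shelf.
- stand: Bench stand of bare steel, fixed to the bench: flat base 175 by 64 mm, 12 mm thick, with a round post carrying the pin near one end and a square forked block near the other. Its origin is on the bench under the pin; its x axis points from pin to fork.
- stand_pin (a point): Tip of the stand's upright pin (9 mm across, 25 mm long, on top of the round post), 70 mm above the bench.
- stand_fork (a point): Centre of the stand's fork between the tops of its two prongs (20 mm gap), 72 mm above the bench, 110 mm from the pin's axis.
- blower: Bystander: blue-grey rubber dust blower, bulb 66 mm across, 98 mm tall with its nozzle up, loose. Origin at the centre of its underside.
- tray: Bystander: aluminium tray of small parts, 80 by 110 mm, 18 mm tall, loose. Origin at the centre of its underside.
- loupe: Bystander: black eye loupe, 36 mm across, 32 mm tall, standing loose on top of the riser towards its back. Origin at the centre of its underside.
Mind the look-alikes: they are no part of the job. Of the things that look like the stand, take the one that is farthest to the robot's left at the start.

How it is judged:
On the way:
1. the swing arm is drawn out: its boss is clear of the riser's front edge while the arm lies flat on the bench (x of swing_eye in the frame of riser_edge below -0.019 m and height (world z) of swing_eye below 0.006 m and angle between swingarm's own z axis and vertical below 0.05 rad), for 0.2 s.
At the end, for the whole second after the job is handed in: Fingers hold the swing arm within 14 mm of its balance point along the bar; it touches nothing else, is still and level within 5 degrees; boss underside 12 to 55 mm above the pin tip, hole within 10 mm of the pin axis, bar rest point within 12 mm of the fork centre (seen from above) (contact force between the fingers and swingarm above 1 N and contact force between swingarm and stand below 0.05 N and contact force between swingarm and riser below 0.05 N and contact force between swingarm and blower below 0.05 N and contact force between swingarm and tray below 0.05 N and contact force between swingarm and loupe below 0.05 N and angle between swingarm's own z axis and vertical below 0.087 rad and linear speed of swingarm below 0.02 m/s and x of the grasp point in the frame of swing_balance between -0.014 and 0.014 m and z of swing_eye in the frame of stand_pin between 0.012 and 0.055 m and horizontal distance between swing_eye and stand_pin below 0.01 m and horizontal distance between swing_rest and stand_fork below 0.012 m); the arm keeps its last pose, push and grip.
It fails at once if the dust blower is pushed more than 25 mm or knocked over (distance of blower from where it was at the start of the episode above 0.025 m or angle between blower's own z axis and vertical above 0.5 rad).
It fails at once if the tray of small parts is pushed more than 25 mm or knocked over (distance of tray from where it was at the start of the episode above 0.025 m or angle between tray's own z axis and vertical above 0.5 rad).
It fails at once if the eye loupe is pushed more than 25 mm or knocked over (distance of loupe from where it was at the start of the episode above 0.025 m or angle between loupe's own z axis and vertical above 0.5 rad).
It also fails if it takes over 51 s, if anything falls off the work surface, if the arm or the gripper's body presses on something with over 40 N, if the wrist force passes 120 N, or if a joint passes its speed limit or range.

## Working session

There is one attempt and no reset: what is moved stays moved. The work goes in short steps, Python scripts to look and compute and a tool call to move; the robot and the scene stay as the last step left them, time stands still between calls to the robot, and variables do not carry over. Pictures are saved under pics/ and viewed, at most 10 in all, crops included, and the job is handed in when it is done.

Besides the shell and the picture viewer there is one more tool, called after ">>>" as name(argument=value, ...), one argument or row to a line, values as JSON. arm_command: Moves the arm, as the interface text tells. Its arguments: {"type":"object","properties":{"steps":{"type":"array","items":{"type":"object","properties":{"rot":{"type":"array","items":{"type":"number"}},"slide":{"type":"array","items":{"type":"number"}},"grip":{"type":"number"}}}},"newtons":{"type":"number"}},"required":["steps"]}

```bash
mkdir -p pics
cat > h.py <<'E'
import numpy as np, cv2
from bench import sensors, eyes, order
def shot(n,save=None):
    p=eyes.camera(n)
    if save: cv2.imwrite('pics/'+save,cv2.cvtColor(np.asarray(p['pixels']),cv2.COLOR_RGB2BGR))
    return p
def ray(p,uv):
    K=np.array(p['intrinsics']);T=np.array(p['pose'])
    a=(uv[0]-K[0,2])/K[0,0];b=(uv[1]-K[1,2])/K[1,1]
    if p.get('fish'):
        r=np.hypot(a,b);s=np.sin(r)/r if r>1e-9 else 1
        d=np.array([a*s,b*s,np.cos(r)])
    else: d=np.array([a,b,1.])
    return T[:3,3],T[:3,:3]@d
def at(p,uv,z):
    o,d=ray(p,uv); return o+d*(z-o[2])/d[2]
def proj(p,X):
    K=np.array(p['intrinsics']);T=np.array(p['pose'])
    c=T[:3,:3].T@(np.asarray(X)-T[:3,3])
    if p.get('fish'):
        n=np.hypot(c[0],c[1]);t=np.arctan2(n,c[2]);a,b=c[:2]/n*t
    else: a,b=c[:2]/c[2]
    return K[0,0]*a+K[0,2],K[1,1]*b+K[1,2]
def wrist(save=None):
    p=shot('wrist',save);p['fish']=1;return p
E
python3 - <<'E'
from h import *
for c in('top','side'):
    p=shot(c,c+'0.png')
    print(c,np.round(p['pose'],3).tolist(),np.round(p['intrinsics'],1).tolist())
    for n in('swingarm','riser','stand','blower','tray','loupe'):
        for d in eyes.look_for(n,p)[:4]:
            b=d['bbox'];u=((b[0]+b[2])/2,(b[1]+b[3])/2)
            print(n,round(d['conf'],2),np.round(b),np.round(at(p,u,0.02),3))
E
```

```text
top [[0.008, -0.996, 0.085, 0.453], [-1.0, -0.007, 0.01, -0.028], [-0.009, -0.085, -0.996, 0.947], [0.0, 0.0, 0.0, 1.0]] [[418.1, 0.0, 275.5], [0.0, 418.1, 209.1], [0.0, 0.0, 1.0]]
swingarm 0.56 [181. 176. 229. 189.] [0.591 0.14  0.02 ]
riser 0.61 [118. 151. 189. 243.] [0.558 0.254 0.02 ]
stand 0.94 [394. 308. 480. 342.] [ 0.283 -0.371  0.02 ]
stand 0.72 [330. 186. 408. 216.] [ 0.552 -0.227  0.02 ]
stand 0.64 [430. 167. 521. 209.] [ 0.584 -0.464  0.02 ]
blower 0.9 [240.  92. 272. 118.] [0.769 0.027 0.02 ]
blower 0.56 [116. 147. 187. 243.] [0.562 0.259 0.02 ]
tray 0.71 [358.  83. 411. 138.] [ 0.759 -0.264  0.02 ]
loupe 0.48 [126. 187. 146. 201.] [0.564 0.294 0.02 ]
side [[-0.748, -0.483, 0.456, 0.071], [-0.664, 0.533, -0.524, 0.48], [0.01, -0.695, -0.719, 0.808], [0.0, 0.0, 0.0, 1.0]] [[423.7, 0.0, 282.9], [0.0, 423.7, 209.2], [0.0, 0.0, 1.0]]
swingarm 0.55 [201. 246. 222. 270.] [0.589 0.134 0.02 ]
swingarm 0.21 [289. 157. 346. 210.] [ 0.565 -0.231  0.02 ]
riser 0.55 [120. 242. 237. 354.] [0.561 0.254 0.02 ]
stand 0.95 [289. 161. 347. 211.] [ 0.558 -0.225  0.02 ]
stand 0.8 [410. 177. 461. 236.] [ 0.281 -0.369  0.02 ]
stand 0.73 [331. 120. 384. 163.] [ 0.593 -0.463  0.02 ]
stand 0.36 [155. 284. 170. 300.] [0.598 0.269 0.02 ]
blower 0.78 [184. 176. 208. 206.] [0.787 0.013 0.02 ]
tray 0.94 [248. 138. 294. 168.] [ 0.751 -0.244  0.02 ]
loupe 0.77 [153. 285. 171. 303.] [0.594 0.272 0.02 ]
```

View pics/top0.png

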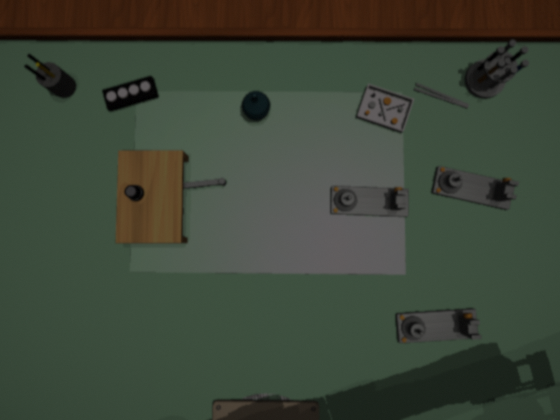

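Run:
```python
import cv2,numpy as np
a=cv2.imread('pics/top0.png');s=cv2.imread('pics/side0.png')
A=cv2.resize(a[140:250,110:240],None,fx=3,fy=3,interpolation=2)
B=cv2.resize(a[170:230,315:445],None,fx=3,fy=3,interpolation=2)
C=cv2.resize(s[140:260,180:360],None,fx=2.2,fy=2.2,interpolation=2)
W=np.zeros((600,800,3),np.uint8)
W[:330,:390]=A;W[:180,400:790]=B;W[190:190+C.shape[0],400:400+C.shape[1]]=C
cv2.imwrite('pics/crop0.png',W)
```

```text
(no output)
```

View pics/crop0.png

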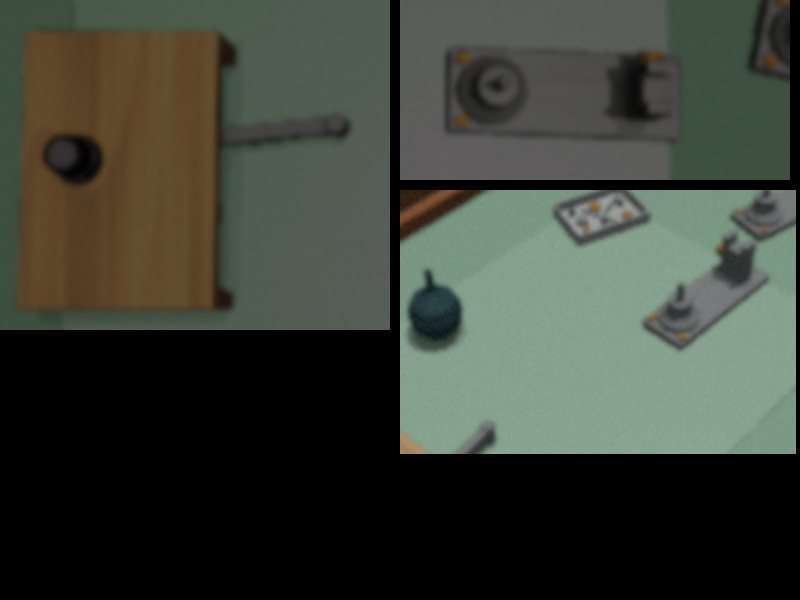

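The top view shows three stand look-alikes, at px (369,201), (474,188) and (437,325). The one at (369,201) has y≈-0.227, so it is farthest to the robot's left, and the crop confirms pin at about (347,199) and fork at about (399,199). The riser's front edge is at column 184 and the swing arm's tail at about (223,182).

Run:
```python
from h import *
from scipy.spatial.transform import Rotation as R
s=sensors.read_state();print(s['time'],np.round(s['ee_pos'],3),np.round(R.from_quat(s['eef_rot']).as_matrix(),2).tolist(),s['width'])
p=shot('top')
for n,u,z in(('tail',(223.3,182),.028),('bar',(187,185.2),.026),('edge a',(183.3,152),.064),('edge b',(182.5,242),.064),('pin',(348,198),.07),('fork',(400,198),.072)):print(n,np.round(at(p,u,z),3))
w=wrist();print(np.round(w['pose'],3).tolist(),np.round(w['intrinsics'],1).tolist())
```

```text
0.7 [ 0.151 -0.607  0.223] [[0.97, 0.24, 0.0], [0.24, -0.97, -0.0], [-0.0, 0.0, -1.0]] 0.08709955798179395
tail [0.591 0.097 0.028]
bar [0.584 0.178 0.026]
edge a [0.651 0.18  0.064]
edge b [0.458 0.176 0.064]
pin [ 0.553 -0.172  0.07 ]
fork [ 0.553 -0.281  0.072]
[[0.241, -0.941, -0.237, 0.216], [-0.97, -0.234, -0.06, -0.593], [0.001, 0.244, -0.97, 0.384], [0.0, 0.0, 0.0, 1.0]] [[325.2, 0.0, 276.8], [0.0, 325.2, 211.7], [0.0, 0.0, 1.0]]
```

>>> arm_command(
  steps=[
    {"rot":[0,0,5],"slide":[0.0275,0.045,0],"grip":1},
    {"rot":[0,0,5],"slide":[0.0275,0.045,0],"grip":1},
    {"rot":[0,0,5],"slide":[0.0275,0.045,0],"grip":1},
    {"rot":[0,0,5],"slide":[0.0275,0.045,0],"grip":1},
    {"rot":[0,0,5],"slide":[0.0275,0.045,0],"grip":1},
    {"rot":[0,0,5],"slide":[0.0275,0.045,0],"grip":1},
    {"rot":[0,0,5],"slide":[0.0275,0.045,0],"grip":1},
    {"rot":[0,0,5],"slide":[0.0275,0.045,0],"grip":1},
  ],
)

```text
time: 1.8
ee_pos: [0.3716, -0.2451, 0.2229]
eef_rot: [0.891, 0.455, 0.0, 0.0]
ft_force: [0.4, -0.5, -0.8]
width: 0.0871
grip_force: 0.0
```

>>> arm_command(
  steps=[
    {"rot":[0,0,5],"slide":[0.0275,0.045,0],"grip":1},
    {"rot":[0,0,5],"slide":[0.0275,0.045,0],"grip":1},
    {"rot":[0,0,5],"slide":[0.0275,0.045,0],"grip":1},
    {"rot":[0,0,5],"slide":[0.0275,0.045,-0.01],"grip":1},
    {"rot":[0,0,5],"slide":[0.0275,0.045,-0.02],"grip":1},
    {"rot":[0,0,5],"slide":[0.0275,0.045,-0.02],"grip":1},
    {"rot":[0,0,6],"slide":[0.0275,0.04,-0.02],"grip":1},
    {"rot":[0,0,0],"slide":[0,0,0],"grip":1},
  ],
)

```text
time: 2.8
ee_pos: [0.5631, 0.0675, 0.1506]
eef_rot: [0.705, 0.709, 0.0, -0.002]
ft_force: [0.4, -0.1, 0.8]
width: 0.087
grip_force: 0.0
```

Run:
```python
from h import *
s=sensors.read_state();print(s['time'],np.round(s['ee_pos'],3),np.round(s['eef_rot'],3),np.round(s['joint_positions'],2))
w=wrist('w1.png');t=proj(w,(.591,.097,.028));b=proj(w,(.584,.178,.026));print(t,b,eyes.look_for('swingarm',w)[:2],np.round(w['pose'],3).tolist())
```

```text
2.8 [0.563 0.067 0.151] [ 0.705  0.709  0.    -0.002] [ 0.45  0.36 -0.79  1.68  0.27  1.22 -0.39]
(np.float64(308.76385751449425), np.float64(171.52767526309063)) (np.float64(301.67788932192417), np.float64(79.9055928382362)) [{'bbox': [296.2, 74.4, 320.9, 175.5], 'conf': 0.62}] [[1.0, 0.006, -0.001, 0.563], [0.006, -0.97, -0.242, 0.131], [-0.003, 0.242, -0.97, 0.312], [0.0, 0.0, 0.0, 1.0]]
```

View pics/w1.png

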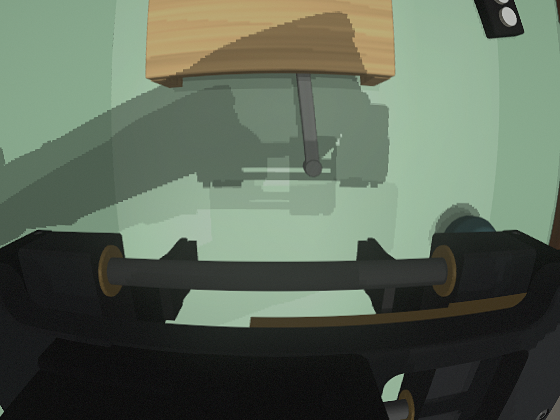

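The wrist view shows the tail knob at (313,168) and the bar going under the riser at (303,76). I'll locate both from here.

Run:
```python
from h import *
w=wrist();a=at(w,(313,168),.028);b=at(w,(304,80),.026)
print(a,b,np.degrees(np.arctan2(*(a-b)[:2])), at(w,(148,80),.064),at(w,(393,76),.064))
```

```text
[0.59549935 0.09552825 0.028     ] [0.58727766 0.17377594 0.026     ] 174.00179082081092 [0.46080297 0.17316844 0.064     ] [0.65529257 0.17520635 0.064     ]
```

>>> arm_command(
  steps=[
    {"rot":[0,0,3],"slide":[0.015,0.0265,-0.02],"grip":1},
    {"rot":[0,0,3],"slide":[0.0145,0.026,-0.025],"grip":0.6},
    {"rot":[0,0,0],"slide":[0,0,-0.03],"grip":0.6},
    {"rot":[0,0,0],"slide":[0,0,-0.03],"grip":0.6},
    {"rot":[0,0,0],"slide":[0,0,-0.025],"grip":0.6},
    {"rot":[0,0,0],"slide":[0,0,-0.014],"grip":0.6},
    {"rot":[0,0,0],"slide":[0,0,0],"grip":0.6},
    {"rot":[0,0,0],"slide":[0,0,0],"grip":0.3},
  ],
  newtons=25,
)

```text
time: 3.95
ee_pos: [0.5937, 0.1158, 0.0099]
eef_rot: [0.67, 0.743, 0.001, 0.001]
ft_force: [-0.3, 0.3, -0.2]
width: 0.048
grip_force: 0.0
```

>>> arm_command(
  steps=[
    {"rot":[0,0,0],"slide":[0,0,0],"grip":0},
    {"rot":[0,0,0],"slide":[0,0,0],"grip":0},
    {"rot":[0,0,0],"slide":[0,0,0],"grip":0},
    {"rot":[0,0,0],"slide":[0,0,0],"grip":0},
    {"rot":[0,0,0],"slide":[0,0,0],"grip":0},
    {"rot":[0,0,0],"slide":[0,0,0],"grip":0},
    {"rot":[0,0,0],"slide":[0,0,0],"grip":0},
    {"rot":[0,0,0],"slide":[0,0,0],"grip":0},
  ],
)

```text
time: 4.95
ee_pos: [0.5929, 0.116, 0.0086]
eef_rot: [0.669, 0.743, 0.0, 0.0]
ft_force: [-0.1, -0.3, 2.1]
width: 0.0117
grip_force: 24.3
```

>>> arm_command(
  steps=[
    {"slide":[0.0005,-0.008,0],"rot":[0,0,0],"grip":0},
    {"slide":[0.001,-0.012,0],"rot":[0,0,0],"grip":0},
    {"slide":[0.002,-0.02,0],"rot":[0,0,0],"grip":0},
    {"slide":[0.002,-0.02,0],"rot":[0,0,0],"grip":0},
    {"slide":[0.002,-0.02,0],"rot":[0,0,0],"grip":0},
    {"slide":[0.002,-0.02,0],"rot":[0,0,0],"grip":0},
    {"slide":[0.002,-0.02,0],"rot":[0,0,0],"grip":0},
    {"slide":[0.001,-0.012,0],"rot":[0,0,0],"grip":0},
  ],
)

```text
time: 5.95
ee_pos: [0.6056, -0.0177, 0.0086]
eef_rot: [0.67, 0.743, 0.0, 0.0]
ft_force: [0.3, 4.5, 2.8]
width: 0.012
grip_force: 24.4
```

>>> arm_command(
  steps=[
    {"slide":[0,0,0],"rot":[0,0,0],"grip":0},
    {"slide":[0,0,0],"rot":[0,0,0],"grip":0},
    {"slide":[0,0,0],"rot":[0,0,0],"grip":0.5},
    {"slide":[0,0,0],"rot":[0,0,0],"grip":0.5},
    {"slide":[0,0,0],"rot":[0,0,0],"grip":0.5},
    {"slide":[0,0,0.03],"rot":[0,0,0],"grip":0.5},
    {"slide":[0,0,0.05],"rot":[0,0,0],"grip":0.6},
    {"slide":[0,0,0.05],"rot":[0,0,0],"grip":0.6},
  ],
)

```text
time: 6.95
ee_pos: [0.605, -0.0156, 0.1397]
eef_rot: [0.669, 0.743, -0.0, -0.0]
ft_force: [0.2, -0.1, 0.3]
width: 0.0507
grip_force: 0.0
```

Run:
```python
from h import *
s=sensors.read_state();print(s['time'],np.round(s['ee_pos'],3),np.round(s['eef_rot'],3))
w=wrist('w2.png');print([(d['bbox'],d['conf']) for d in eyes.look_for('swingarm',w)[:2]])
np.savez('w2.npz',pose=w['pose'],K=w['intrinsics'])
```

```text
6.95 [ 0.605 -0.016  0.14 ] [ 0.669  0.743 -0.    -0.   ]
[([256.7, 25.9, 300.0, 233.1], 0.71)]
```

View pics/w2.png

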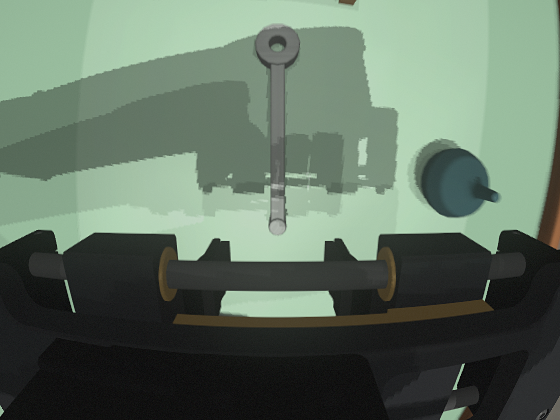

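The whole arm now lies clear: boss hole at (277,44), tail knob at (278,226), blower well to the right at (455,182).

Run:
```python
from h import *
w=wrist();a=at(w,(277.5,43.5),.028);t=at(w,(278,226.5),.028)
d=(t-a)[:2];n=np.linalg.norm(d);d/=n
m=(a+t)[:2]/2; boss=m-d*.079
print(a,t,n,d,'boss',boss,'bal',boss+d*.049)
w=shot('top');
for q in eyes.look_for('stand',w)[:3]:print(q)
p=shot('side')
for q in eyes.look_for('swingarm',p)[:2]:print(q)
```

```text
[0.59507918 0.12521678 0.028     ] [ 0.61230253 -0.03433787  0.028     ] 0.16048156039217232 [ 0.10732289 -0.99422422] boss [0.59521235 0.12398317] bal [0.60047117 0.07526618]
{'bbox': [393.7, 309.1, 481.5, 342.4], 'conf': 0.93}
{'bbox': [432.8, 165.3, 518.2, 208.6], 'conf': 0.9}
{'bbox': [344.0, 186.9, 407.3, 217.2], 'conf': 0.77}
{'bbox': [205.2, 212.8, 260.3, 266.8], 'conf': 0.59}
```

>>> arm_command(
  steps=[
    {"slide":[-0.002,0.03,0],"rot":[0,0,0],"grip":0.6},
    {"slide":[-0.002,0.04,0],"rot":[0,0,0],"grip":0.6},
    {"slide":[-0.001,0.022,-0.015],"rot":[0,0,0],"grip":0.6},
    {"slide":[0,0,-0.03],"rot":[0,0,0],"grip":0.6},
    {"slide":[0,0,-0.035],"rot":[0,0,0],"grip":0.6},
    {"slide":[0,0,-0.03],"rot":[0,0,0],"grip":0.6},
    {"slide":[0,0,-0.022],"rot":[0,0,0],"grip":0.6},
    {"slide":[0,0,0],"rot":[0,0,0],"grip":0.6},
  ],
  newtons=50,
)

```text
time: 8.3
ee_pos: [0.599, 0.0759, 0.0046]
eef_rot: [0.669, 0.743, -0.001, -0.001]
ft_force: [0.2, 0.1, 0.1]
width: 0.0525
grip_force: 0.0
```

>>> arm_command(
  steps=[
    {"slide":[0,0,0],"rot":[0,0,0],"grip":0.3},
    {"slide":[0,0,0],"rot":[0,0,0],"grip":0},
    {"slide":[0,0,0],"rot":[0,0,0],"grip":0},
    {"slide":[0,0,0],"rot":[0,0,0],"grip":0},
    {"slide":[0,0,0],"rot":[0,0,0],"grip":0},
    {"slide":[0,0,0],"rot":[0,0,0],"grip":0},
    {"slide":[0,0,0.005],"rot":[0,0,0],"grip":0},
    {"slide":[0,0,0.015],"rot":[0,0,0],"grip":0},
  ],
)

```text
time: 9.3
ee_pos: [0.5998, 0.0758, 0.0263]
eef_rot: [0.669, 0.743, -0.001, -0.001]
ft_force: [-0.0, 0.4, -4.7]
width: 0.0115
grip_force: 50.0
```

>>> arm_command(
  steps=[
    {"slide":[0,0,0.03],"rot":[0,0,0],"grip":0},
    {"slide":[0,0,0.04],"rot":[0,0,0],"grip":0},
    {"slide":[0,0,0.04],"rot":[0,0,0],"grip":0},
    {"slide":[0.005,-0.02,0.015],"rot":[0,0,-1],"grip":0},
    {"slide":[0.01,-0.03,0],"rot":[0,0,-1],"grip":0},
    {"slide":[0.01,-0.035,0],"rot":[0,0,-1],"grip":0},
    {"slide":[0.01,-0.035,0],"rot":[0,0,-1],"grip":0},
    {"slide":[0.01,-0.035,0],"rot":[0,0,-1],"grip":0},
  ],
)

```text
time: 10.3
ee_pos: [0.6448, -0.0834, 0.1492]
eef_rot: [0.702, 0.712, -0.001, -0.001]
ft_force: [0.5, 0.8, -4.4]
width: 0.0114
grip_force: 50.0
```

>>> arm_command(
  steps=[
    {"slide":[0.01,-0.035,0],"rot":[0,0,-1],"grip":0},
    {"slide":[0,-0.035,0],"rot":[0,0,0],"grip":0},
    {"slide":[0,-0.035,0],"rot":[0,0,0],"grip":0},
    {"slide":[0,-0.03,0],"rot":[0,0,0],"grip":0},
    {"slide":[0,-0.025,0],"rot":[0,0,0],"grip":0},
    {"slide":[0,-0.015,0],"rot":[0,0,0],"grip":0},
    {"slide":[0,0,0],"rot":[0,0,0],"grip":0},
    {"slide":[0,0,0],"rot":[0,0,0],"grip":0},
  ],
)

```text
time: 11.3
ee_pos: [0.6557, -0.2523, 0.1516]
eef_rot: [0.707, 0.708, 0.0, -0.0]
ft_force: [-0.2, 0.5, -4.9]
width: 0.0114
grip_force: 50.0
```

Run:
```python
from h import *
s=sensors.read_state();print(s['time'],np.round(s['ee_pos'],4),np.round(s['eef_rot'],3))
w=wrist('w3.png');print(proj(w,(.553,-.172,.07)),proj(w,(.553,-.281,.072)))
```

```text
11.3 [ 0.6557 -0.2523  0.1516] [ 0.707  0.708  0.    -0.   ]
(np.float64(144.68604979128006), np.float64(115.39778397095593)) (np.float64(153.02424486634146), np.float64(249.13909407447767))
```

View pics/w3.png

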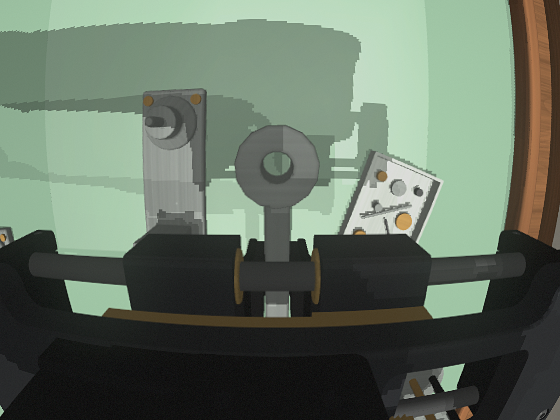

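The wrist view shows the held arm (hole at (277,165)) and the chosen stand at left with its pin near (150,122) and base corners at (144,92) and (206,89). The fork is hidden by the gripper. I'll zoom in on the pin and also check the top view for the fork.

Run:
```python
from h import *
p=shot('top','top1.png')
w=cv2.imread('pics/w3.png');t=cv2.imread('pics/top0.png')
A=cv2.resize(w[80:250,130:220],None,fx=3.5,fy=3.5,interpolation=2)
B=cv2.resize(t[180:225,325:412],None,fx=5,fy=5,interpolation=2)*2
W=np.zeros((600,780,3),np.uint8);W[:A.shape[0],:A.shape[1]]=A;W[:B.shape[0],330:330+B.shape[1]]=B
C=cv2.resize(cv2.imread('pics/top1.png')[165:235,310:430],None,fx=3.6,fy=3.6,interpolation=2)
W[240:240+C.shape[0],330:330+C.shape[1]]=C
cv2.imwrite('pics/crop3.png',W)
```

```text
(no output)
```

View pics/crop3.png

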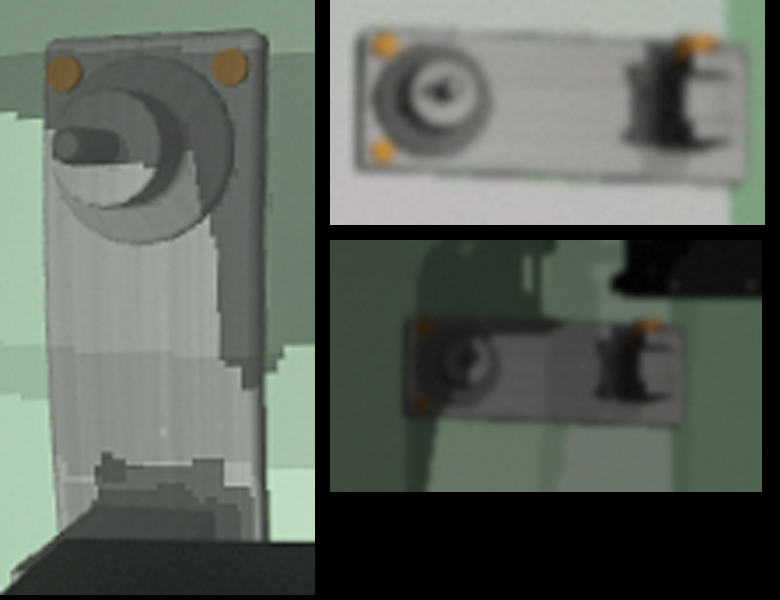

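Run:
```python
from h import *
w=wrist();f=lambda u,z:np.round(at(w,u,z),4)
print('pin',f((149.1,121.4),.07))
c=[f(u,.012) for u in((143.7,92.3),(206,90),(147,231.4),(205.1,231.4))];print(c)
print('base dirs',np.degrees(np.arctan2(*(c[2]-c[0])[:2])),np.degrees(np.arctan2(*(c[3]-c[1])[:2])))
print('hole top',f((277,165),.175),np.round(w['pose'],3).tolist())
p=shot('top')
print('top pin',at(p,(347,198.4),.07),'fork',at(p,(400,201.6),.072))
b=[at(p,(325+(x-330)/5,180+y/5),.012) for x,y in((357,170),(742,183),(362,32),(748,45))];print(np.round(b,4))
```

```text
pin [ 0.5567 -0.1771  0.07  ]
[array([ 0.5275, -0.1453,  0.012 ]), array([ 0.5904, -0.1478,  0.012 ]), array([ 0.5229, -0.285 ,  0.012 ]), array([ 0.5854, -0.2841,  0.012 ])]
base dirs -178.11406303555208 -177.8991159477192
hole top [ 0.656  -0.2024  0.175 ] [[1.0, 0.001, 0.001, 0.656], [0.001, -0.97, -0.244, -0.188], [0.0, 0.244, -0.97, 0.313], [0.0, 0.0, 0.0, 1.0]]
top pin [ 0.55198763 -0.16996871  0.07      ] fork [ 0.54577223 -0.28062414  0.072     ]
[[ 0.5231 -0.142   0.012 ]
 [ 0.5185 -0.3139  0.012 ]
 [ 0.5855 -0.1445  0.012 ]
 [ 0.5807 -0.3177  0.012 ]]
```

>>> arm_command(
  steps=[
    {"slide":[-0.01,0.005,0],"rot":[0,0,-1],"grip":0},
    {"slide":[-0.015,0.007,0],"rot":[0,0,-1],"grip":0},
    {"slide":[-0.015,0.007,0],"rot":[0,0,0],"grip":0},
    {"slide":[-0.01,0.007,0],"rot":[0,0,0],"grip":0},
    {"slide":[-0.005,0,0],"rot":[0,0,0],"grip":0},
    {"slide":[0,0,0],"rot":[0,0,0],"grip":0},
    {"slide":[0,0,0],"rot":[0,0,0],"grip":0},
    {"slide":[0,0,0],"rot":[0,0,0],"grip":0},
  ],
)

```text
time: 12.5
ee_pos: [0.6006, -0.2281, 0.1514]
eef_rot: [0.72, 0.694, 0.0, -0.0]
ft_force: [0.7, 0.6, -4.2]
width: 0.0118
grip_force: 50.0
```

Run:
```python
from h import *
s=sensors.read_state();print(s['time'],np.round(s['ee_pos'],4),np.round(s['eef_rot'],3))
w=wrist('w4.png');print(proj(w,(.5567,-.1771,.07)))
a=cv2.imread('pics/w4.png')[80:240,130:330];cv2.imwrite('pics/crop4.png',cv2.resize(a,None,fx=3.6,fy=3.6,interpolation=2))
```

```text
12.5 [ 0.6006 -0.2281  0.1514] [ 0.72   0.694  0.    -0.   ]
(np.float64(215.52456689273075), np.float64(151.95334092394023))
```

View pics/crop4.png

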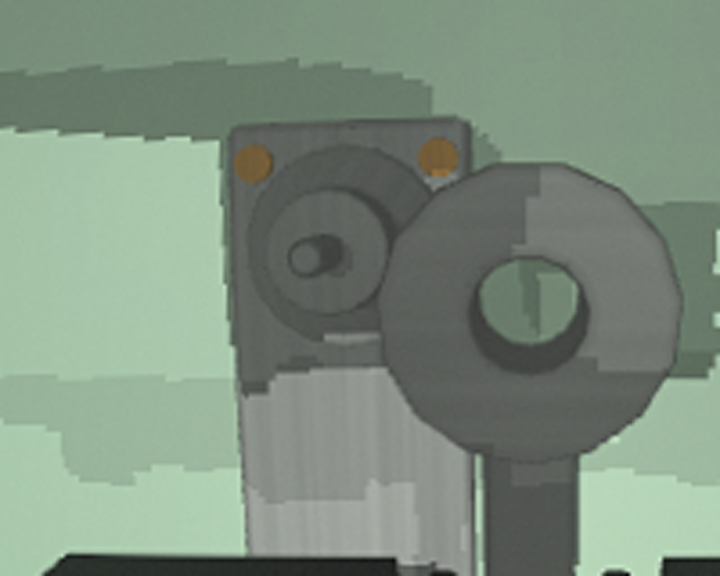

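The crop shows the pin tip at full-picture px (214.7,151.7) and the boss hole at (277.2,167.8), matching the prediction, with the bar parallel to the base.

Run:
```python
from h import *
w=wrist();f=lambda u,z:at(w,u,z)
g=lambda x,y:(130+x/3.6,80+y/3.6)
print(f(g(305,258),.07),f(g(530,316),.1748))
c=[f(g(*u),.012) for u in((231,126),(469,119),(248,555),(470,555))];print(np.round(c,4))
for i in(0,1):print(np.degrees(np.arctan2(*(c[i]-c[i+2])[:2])))
l,r=f(g(485,460),.173),f(g(577,460),.173); print(f(g(531,316),.1748)-(l+r)/2)
```

```text
[ 0.55605126 -0.1767968   0.07      ] [ 0.60286552 -0.17932129  0.1748    ]
[[ 0.5269 -0.144   0.012 ]
 [ 0.5888 -0.1463  0.012 ]
 [ 0.5225 -0.2599  0.012 ]
 [ 0.584  -0.2617  0.012 ]]
2.1750744656242844
2.4037821936060135
[0.00062759 0.01793937 0.0018    ]
```

>>> arm_command(
  steps=[
    {"slide":[-0.014,0.001,0],"rot":[0,0,0],"grip":0},
    {"slide":[-0.02,0.002,0],"rot":[0,0,0],"grip":0},
    {"slide":[-0.0135,0.001,-0.004],"rot":[0,0,0],"grip":0},
    {"slide":[0,0,-0.012],"rot":[0,0,0],"grip":0},
    {"slide":[0,0,-0.014],"rot":[0,0,0],"grip":0},
    {"slide":[0,0,-0.012],"rot":[0,0,0],"grip":0},
    {"slide":[0,0,0],"rot":[0,0,0],"grip":0},
    {"slide":[0,0,0],"rot":[0,0,0],"grip":0},
  ],
)

```text
time: 13.6
ee_pos: [0.5533, -0.2239, 0.1097]
eef_rot: [0.719, 0.695, 0.0, 0.0]
ft_force: [0.2, -0.6, -3.2]
width: 0.0113
grip_force: 50.0
```

Run:
```python
from h import *
s=sensors.read_state();print(s['time'],np.round(s['ee_pos'],4),np.round(s['eef_rot'],3),s['ft_force'],s['grip_force'])
w=wrist('w5.png');p=shot('side','s5.png')
e=np.array(s['ee_pos']);u=proj(p,(.556,-.177,.07));print(u,proj(w,(.556,-.176,.07)))
x,y=int(u[0]),int(u[1])
A=cv2.resize(cv2.imread('pics/s5.png')[y-45:y+35,x-40:x+60],None,fx=4,fy=4,interpolation=2)
B=cv2.resize(cv2.imread('pics/w5.png')[100:240,210:340],None,fx=3,fy=3,interpolation=2)
W=np.zeros((430,800,3),np.uint8);W[:320,:400]=A;W[:420,405:795]=B;cv2.imwrite('pics/crop5.png',W);print(x-40,y-45)
```

```text
13.6 [ 0.5533 -0.2239  0.1097] [0.719 0.695 0.    0.   ] [ 0.18455186 -0.6195028  -3.21881771] 49.99846816062927
(np.float64(308.5107980243916), np.float64(181.25955176725506)) (np.float64(277.85848553609253), np.float64(157.64898073808425))
268 136
```

View pics/crop5.png

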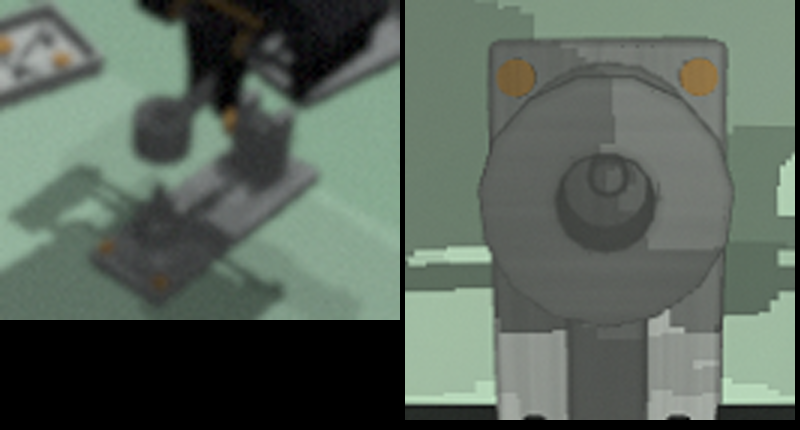

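Through the hole in the wrist view the pin tip shows at about (277.7,160), hole rim centred at (277.3,167.3), and the bar is centred on the base. The side view shows the boss hanging clear above the pin.

Run:
```python
from h import *
w=wrist();s=sensors.read_state();print(s['ee_pos'])
print(at(w,(277.7,160),.07),at(w,(277.3,167.3),.133),at(w,(277.3,164),.105))
# bar vs base centre at row 210: bar z .131, base z .012
print(at(w,(277.3,210),.131),at(w,(277.7,210),.012))
p=shot('side');print(proj(p,(.5555,-.174,.105)),proj(p,(.5555,-.174,.133)))
```

```text
[ 0.55327789 -0.22409714  0.11009556]
[ 0.55593447 -0.17765638  0.07      ] [ 0.55560805 -0.17516579  0.133     ] [ 0.55563174 -0.17659053  0.105     ]
[ 0.55493416 -0.19443386  0.131     ] [ 0.55453817 -0.22389577  0.012     ]
(np.float64(308.6544391971272), np.float64(171.65287826514592)) (np.float64(309.2618802278357), np.float64(163.07898924496664))
```

>>> arm_command(
  steps=[
    {"slide":[0,-0.001,-0.004],"rot":[0,0,0],"grip":0},
    {"slide":[0,0,0],"rot":[0,0,0],"grip":0},
    {"slide":[0,0,0],"rot":[0,0,0],"grip":0},
    {"slide":[0,0,0],"rot":[0,0,0],"grip":0},
    {"slide":[0,0,0],"rot":[0,0,0],"grip":0},
    {"slide":[0,0,0],"rot":[0,0,0],"grip":0},
    {"slide":[0,0,0],"rot":[0,0,0],"grip":0},
    {"slide":[0,0,0],"rot":[0,0,0],"grip":0},
  ],
)

```text
time: 14.8
ee_pos: [0.5529, -0.225, 0.1056]
eef_rot: [0.72, 0.694, 0.0, 0.0]
ft_force: [0.2, -0.4, -4.7]
width: 0.0117
grip_force: 50.0
```

```bash
python3 -c "
from h import *
s=sensors.read_state();print(s['ee_pos'],s['joint_vel'],s['ft_force'])
print(order.close_job())"
```

```text
[ 0.55291937 -0.22501923  0.10558874] [-5.84830712e-04  6.94905273e-05  9.30479321e-04 -4.01680102e-04
 -7.14759353e-04 -5.04790844e-04 -8.18340598e-05] [ 0.17090585 -0.35547504 -4.65763491]
the job is handed in; nothing more can be done
None
```

I drew the swing arm out, gripped it at its balance point, and handed the job in at about 15 s while holding it still over the leftmost stand: boss about 3 cm above the pin tip, hole within about 2–3 mm of the pin axis by the wrist camera; no verdict came back.

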